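Bleed the specimen press behind its sliding guard

TASK

Slide the press's clear guard fully open along its rails and bleed the three steel spring plungers under it, one at a time: first the wide round one, then the square one, last the narrow round one, each pushed fully down for a moment and let up again before the next. Then slide the guard fully shut again without slamming it, and do not disturb the things standing around the press.

Things in the scene. Friction and masses are not known exactly. Their poses are not given: they have to be found in the camera images.
- press: Fixed low cream box, 200 (x) by 532 mm (y -290 to +242), deck 100 mm high. Origin on the bench, on its centre line. Open-topped bay at the +y end: 136 mm in x, y +30 to +230, floor 55 mm up. Steel column 72 mm wide, 190 mm high at y -240; pump lever out of the -y end to y -366, 114 mm high. Guide rails along y at x -76 and +76, tops 116 mm up; end stop bars, 114 mm up, at y +230 and -170.
- guard (a joint): Travel of the sliding guard in m: 0 = fully shut over the bay, 0.20 = fully open; it grows as the guard slides towards the press's -y. It stays where it is left; about 2 to 3 N moves it.
- guard_handle (a point): Top centre of the guard's handle. Guard: level clear plate in an aluminium frame, 132 (press x) by 200 mm (press y), 8 mm thick, upper face 110 mm above the bench. Handle: black bar on the plate's middle, 56 mm along press x, 12 mm thick along y, 28 mm high, top 138 mm up; at press y +130 when shut, -70 when fully open.
- wide_top (a point): Top centre of the wide round plunger, 36 mm in diameter, plain steel, upright on a dark base 46 mm square. Top 93 mm above the bench when up, 9 mm below the guard plate. The three plungers stand in a row along the press's y, about 55 mm apart (y about +75, +130, +185), in any order.
- wide (a joint): How far the wide round plunger, 36 mm in diameter is pressed down, in m: 0 = up, 0.007 = fully down (about 3.7 N); its spring lifts it again.
- square_top (a point): Top centre of the square plunger, 24 by 24 mm, plain steel, upright on a dark base 46 mm square. Top 93 mm above the bench when up, 9 mm below the guard plate. The three plungers stand in a row along the press's y, about 55 mm apart (y about +75, +130, +185), in any order.
- square (a joint): How far the square plunger, 24 by 24 mm is pressed down, in m: 0 = up, 0.007 = fully down (about 3.7 N); its spring lifts it again.
- narrow_top (a point): Top centre of the narrow round plunger, 16 mm in diameter, plain steel, upright on a dark base 46 mm square. Top 93 mm above the bench when up, 9 mm below the guard plate. The three plungers stand in a row along the press's y, about 55 mm apart (y about +75, +130, +185), in any order.
- narrow (a joint): How far the narrow round plunger, 16 mm in diameter is pressed down, in m: 0 = up, 0.007 = fully down (about 3.7 N); its spring lifts it again.
- jar: White-capped jar, 64 mm across, 100 mm high, loose beside the press; leave alone. Origin at the centre of its underside.
- mount: Black specimen disc, 32 mm across, 22 mm high, loose beside the press; leave alone. Origin at the centre of its underside.
- beaker: Open glass beaker, 70 mm across, 85 mm high, loose near the press's bay end; leave alone. Origin at the centre of its underside.

How it is judged:
By the outcome, as a careful person would: the job done as asked, in the order asked, and still so for the second after the job is handed in, with the robot touching nothing.
It also fails if it takes over 61 s, if anything falls off the work surface, if the arm or the gripper's body presses on something with over 40 N, if the wrist force passes 120 N, or if a joint passes its speed limit or range.

ROBOT

A 6-joint arm with a two-finger parallel gripper is mounted at the origin on the work surface. World frame = base frame: x ahead of the robot, y to its left, z up, the work surface at z = 0. Lengths are in mm, angles in rad, forces in N, time in s.
With the tool pointing down it reaches from about 350 to 775 mm from the base axis. Payload 7.3 kg.
Tool frame: the origin (TCP) lies at the centre of the arm's flange, where the gripper is bolted on; the fingertips stand 178 mm ahead of it and the grasp point (between the pads) lies 159 mm ahead of it; z points along the fingers, y is the line along which they close (so a half turn about z gives the same grasp; the last joint's range is limited). The gripper opens to 92 mm and grips with 3 to 60 N. Pads are 19 mm wide; open, the fingers measure 130 mm over their backs; the gripper's body (75 mm by 190 mm) begins 47 mm behind the grasp point.
Start: joints at [-0.146, 0.342, 1.524, -0, 1.275, -0.146], TCP at [525.003, 0.022, 404.741] pointing down, gripper open.
Joint ranges: [-2.53, 2.53], [-0.77, 2.02], [0.04, 2.7], [-1, 4.14], [0.28, 2.66], [-3.11, 3.11]. Speed limits (rad/s): [2.57, 2.57, 3.14, 3.14, 3.14, 3.14].

INTERFACE

Orientations are given as [roll, pitch, yaw] about the fixed x, y, z axes, in that order (R = Rz(yaw) Ry(pitch) Rx(roll)).
In Python, from plant import * gives the robot as it stands. The module is installed in compiled form; this text tells all that it offers.
- The arm moves only by the shell command python3 -m inch 'ROWS'. ROWS is JSON, a list of rows, each a list of 5 numbers: the shift along the tool's x, y, z in m, then the turn about the tool's z in rad, then the opening, from 0 (shut) to 1 (fully open). In form: [[tx, ty, tz, spin, claw], ...]. A call has 1 to 8 rows; each row is the pose to reach, as a shift and turn from the pose commanded when the call began, along the tool's axes at that moment; what a row does not reach only later rows make up. A row lasts 1/12 s, in which the tool goes at most 41.7 mm and 7.16 degrees, less where a joint would pass 70% of its speed; a pose out of reach is approached as far as the arm can. A call with a gripper value outside its range is refused whole. The fingers move at their own pace and stop on an object; the grip force is fixed at half the most. Time passes only in rows, so rows that repeat a pose let the fingers close. It gives the time, the measured TCP pose, the force, the opening and the grip force at its end, in the units of the state.
- get_obs(): the state, without advancing time (a new reading comes with each control period).
- capture(name): name is "scene" or "side" or "wrist"; returns a dict with "color" (384x512x3 uint8, red, green, blue), "intrinsics" (3x3 intrinsics, pixels), "distortion" ([k1, k2, p1, p2, k3] as OpenCV has them; the pictures are not rectified), "pose" (4x4, takes a point from camera to world coordinates). Camera axes: x right, y down, z forward; pixel columns grow to the right and rows downward; lengths in mm; the calibration is good to about 2 mm. A picture is of the moment at which its call begins. There is no depth.
- close_job(): hands the job in; it is judged then, once.
Trained networks look in a picture, given as the dict that the camera call returned (one of the last four; its "shot" number tells which), for a name from the list of things; names that differ only in an ending like _2 or _b are one class to them, and where a whole thing is asked for, a point or a joint stands for the part that bears it (a point fixed in the world has none). Each returns a list of dicts, best first, with "conf" (0 to 1); they miss things now and then, are a little off and sometimes report something else, mostly with a low value. They report only what shows in the picture. A call takes as long as a camera call.
- look_for(picture, target): "rect" ([centre column, centre row, width, height] in pixels, round what is visible of it).
- trace(picture, target): "pixels" (384x512 bool, what is visible of it) and "rect" ([centre column, centre row, width, height] in pixels, round what is visible of it).
- tip_of(picture, target): "centre" ([column, row] in pixels: a listed point, or the origin of a listed thing).
The state is a dict: "time": time; "joint_positions": joint angles; "dq": joint speeds; "tau": joint torques, N m; "tool_pos": TCP position; "tcp_rot": TCP orientation; "contact_force": force on the tool from outside, world axes, zero at the start; "moment": the same for the moment, N m; "grip_width": finger opening in mm; "finger_force": force on a finger pad.
Only numpy, scipy, OpenCV 4.12 (cv2) and the standard library are available. Lean on these libraries where they do the work, as an engineer would, in place of code of your own. Each camera call takes 0.05 s, during which the arm holds its last target. There are 200 camera calls.

## Working session

There is one attempt and no reset: what is moved stays moved. The work goes in short steps, Python scripts to look and compute and a shell command to move; the robot and the scene stay as the last step left them, time stands still between calls to the robot, and variables do not carry over. Pictures are saved under pics/ and viewed, at most 10 in all, crops included, and the job is handed in when it is done.

```bash
mkdir -p pics
cat > h.py <<'E'
from plant import *
import numpy as np, cv2
def ray(p,uv):
    n=cv2.undistortPoints(np.array([[uv]],float),np.array(p["intrinsics"],float),np.array(p["distortion"],float))[0,0]
    T=np.array(p["pose"]); d=T[:3,:3]@[n[0],n[1],1]; return T[:3,3],d
def atz(p,uv,z):
    o,d=ray(p,uv); return o+d*(z-o[2])/d[2]
def proj(p,X):
    T=np.linalg.inv(np.array(p["pose"])); r=cv2.Rodrigues(T[:3,:3])[0]
    return cv2.projectPoints(np.array(X,float).reshape(-1,1,3),r,T[:3,3],np.array(p["intrinsics"],float),np.array(p["distortion"],float))[0][:,0]
def save(p,n): cv2.imwrite(f"pics/{n}.png",cv2.cvtColor(p["color"],cv2.COLOR_RGB2BGR))
E
python3 - <<'E'
from h import *
Z=dict(press=0,guard_handle=138,wide_top=93,square_top=93,narrow_top=93,jar=0,mount=0,beaker=0)
ims=[]
for c in("scene","side","wrist"):
    p=capture(c); ims.append(p["color"]); save(p,c+"0")
    print(c,np.round(np.array(p["pose"])[:3,3]))
    for t,z in Z.items():
        r=tip_of(p,t)[:2]
        print(t,[(round(q["conf"],2),np.round(q["centre"]),np.round(atz(p,q["centre"],z)[:2])) for q in r])
print(get_obs())
E
```

```text
scene [ 871. -326.  874.]
press [(0.73, array([200., 243.]), array([508.,  -5.]))]
guard_handle []
wide_top []
square_top []
narrow_top []
jar [(0.82, array([276., 245.]), array([672.,  86.]))]
mount [(0.68, array([232., 296.]), array([649., -81.]))]
beaker [(0.87, array([266., 158.]), array([510., 314.]))]
side [428. 664. 787.]
press [(0.66, array([227., 211.]), array([658.,  88.])), (0.55, array([300., 198.]), array([514.,   2.]))]
guard_handle [(0.77, array([295., 189.]), array([513., 100.]))]
wide_top [(0.48, array([275., 235.]), array([527., 183.]))]
square_top []
narrow_top []
jar [(0.58, array([228., 209.]), array([658.,  81.])), (0.16, array([299., 196.]), array([517.,  -3.]))]
mount [(0.56, array([252., 164.]), array([648., -68.]))]
beaker [(0.94, array([263., 327.]), array([509., 319.]))]
wrist [526.  72. 384.]
press [(0.72, array([244., 168.]), array([516.,  -3.]))]
guard_handle [(0.94, array([243.,  63.]), array([520.,  99.]))]
wide_top []
square_top []
narrow_top [(0.38, array([351., 231.]), array([620., -45.]))]
jar [(0.89, array([378.,  90.]), array([666.,  86.]))]
mount [(0.73, array([351., 234.]), array([650., -87.]))]
beaker []
{'time': 1.35, 'joint_positions': array([-1.46008238e-01,  3.42015177e-01,  1.52413685e+00, -2.55764346e-05,
        1.27539188e+00, -1.45979056e-01]), 'dq': array([ 0.00270423, -0.00012668,  0.00094791, -0.00096363,  0.00022649,
        0.00117578]), 'tau': array([-6.04559009e-04, -4.31142783e+01, -2.44469476e+01,  7.17927539e-02,
        4.85592079e-02,  1.62470762e-06]), 'tool_pos': array([5.24995227e+02, 1.51714000e-02, 4.04719738e+02]), 'tcp_rot': array([3.14154799e+00, 3.12987597e-05, 1.57077459e+00]), 'contact_force': array([ 0.05988305,  0.44592978, -0.27091669]), 'moment': array([-0.00353911,  0.00100993, -0.02735798]), 'finger_force': 0.0, 'grip_width': 91.6972849019263}
```

View pics/scene0.png

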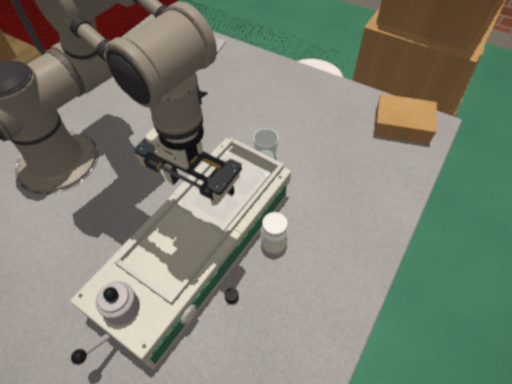

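View pics/wrist0.png

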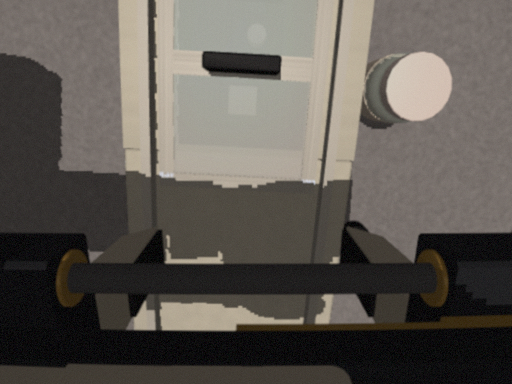

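The wrist view shows the guard shut, with its handle at (243,63). Under the plate, a disc shows at (257,34) and a square at (242,100). The jar is at right (410,88). I'll shift +y so the whole bay is in the wrist view.

```bash
python3 -m inch '[[0.03,0,0,0,1],[0.06,0,0,0,1],[0.06,0,0,0,1],[0.06,0,0,0,1]]'
python3 - <<'E'
from h import *
p=capture("wrist"); save(p,"wrist1")
for t,z in dict(guard_handle=138,wide_top=93,square_top=93,narrow_top=93,press=0,jar=0,beaker=0).items():
    print(t,[(round(q["conf"],2),np.round(q["centre"]),np.round(atz(p,q["centre"],z)[:2],1)) for q in tip_of(p,t)[:3]])
r=trace(p,"guard_handle")[0]
ys,xs=np.nonzero(r["pixels"]); w=np.array([atz(p,(x,y),138)[:2] for x,y in zip(xs,ys)])
(c,s,a)=cv2.minAreaRect(w.astype(np.float32)); print(r["conf"],c,s,a)
E
```

```text
time: 1.68
tool_pos: [524.9, 61.1, 404.7]
tcp_rot: [3.142, 0.0, 1.573]
contact_force: [-0.5, 0.3, 0.0]
grip_width: 92.1
finger_force: 0.0
guard_handle [(0.76, array([245., 147.]), array([520.6, 100.9]))]
wide_top [(0.74, array([369., 145.]), array([628.7,  97.4]))]
square_top []
narrow_top []
press []
jar []
beaker []
0.69 (519.0361938476562, 103.8062973022461) (181.005126953125, 118.8077621459961) 86.68289947509766
```

View pics/wrist1.png

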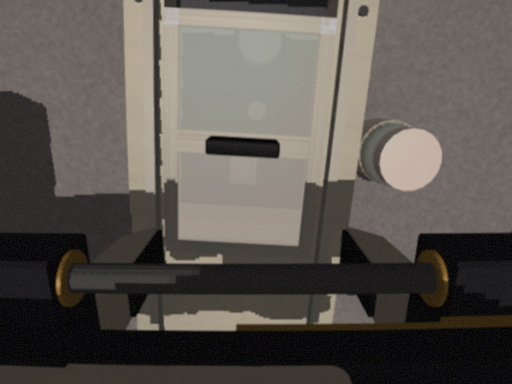

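Under the plate I see the wide plunger at (260,42), the narrow one at (257,111) and the square one at (243,167). The handle bar spans (207,146) to (279,150). I'll turn these into positions and work out the press yaw.

Run:
```python
from h import *
p=capture("wrist")
for n,uv,z in [("wide",(260,42),93),("narrow",(257,111),93),("square",(243,167),93),("hL",(207,140),138),("hR",(279,144),138),("hLn",(207,153),138),("hRn",(279,157),138),
 ("fTL",(163,10),110),("fTR",(336,22),110),("fBL",(165,241),110),("fBR",(312,252),110),("deckL1",(125,0),100),("deckR1",(378,0),100),("deckL2",(133,220),100),("deckR2",(350,220),100)]:
    print(n,np.round(atz(p,uv,z),1))
g=cv2.cvtColor(p["color"],cv2.COLOR_RGB2GRAY)
m=(g<45).astype(np.uint8)[120:175,190:300]
n,l,st,ce=cv2.connectedComponentsWithStats(m); i=1+st[1:,4].argmax(); print(st[i],ce[i])
ys,xs=np.nonzero(l==i); w=np.array([atz(p,(x+190,y+120),136)[:2] for x,y in zip(xs,ys)],np.float32); print(cv2.minAreaRect(w))
s=capture("side"); save(s,"side1"); cv2.imwrite("pics/side1c.png",cv2.resize(cv2.cvtColor(s["color"][120:320,180:360],cv2.COLOR_RGB2BGR),None,fx=3,fy=3))
```

```text
wide [532.5 179.6  93. ]
narrow [530.2 124.5  93. ]
square [517.9  75.9  93. ]
hL [492.6 104.9 138. ]
hR [545.9 101.8 138. ]
hLn [492.3  95.2 138. ]
hRn [546.1  92.1 138. ]
fTL [458.7 200.1 110. ]
fTR [589.9 191.4 110. ]
fBL [447.8  12.  110. ]
fBR [580.1   1.1 110. ]
deckL1 [426.8 210.3 100. ]
deckR1 [624.5 210.1 100. ]
deckL2 [416.9  28.3 100. ]
deckR2 [615.3  28.1 100. ]
[  16   15   73   20 1200] [51.78833333 24.28916667]
((518.408203125, 101.43930053710938), (12.576984405517578, 53.89475631713867), 86.77101135253906)
```

View pics/side1c.png

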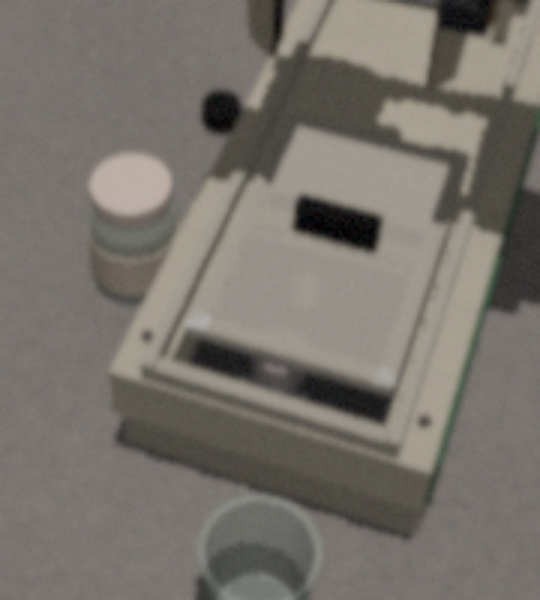

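The side view shows the guard is not quite shut: there is a dark gap of about 25 mm at the +y end, with a plunger visible in it. That fits travel of about 0.025 m and a press yaw of about -3.3°. I'll push the handle with closed fingers, coming down on its +y side.

```bash
python3 -m inch '[[0.035,-0.002,0.02,0.057,0],[0.07,-0.004,0.04,0.057,0],[0.07,-0.004,0.07,0.057,0],[0.07,-0.004,0.09,0.057,0],[0.07,-0.004,0.1,0.057,0],[0.07,-0.004,0.107,0.057,0],[0.07,-0.004,0.107,0.057,0],[0.07,-0.004,0.107,0.057,0]]'
python3 - <<'E'
from h import *
p=capture("side"); cv2.imwrite("pics/side2c.png",cv2.resize(cv2.cvtColor(p["color"][100:320,170:370],cv2.COLOR_RGB2BGR),None,fx=2.7,fy=2.7))
E
```

```text
time: 2.9
tool_pos: [521.5, 129.7, 298.5]
tcp_rot: [3.14, -0.0, 1.513]
contact_force: [0.4, -0.6, 0.4]
grip_width: 42.8
finger_force: 0.0
```

View pics/side2c.png

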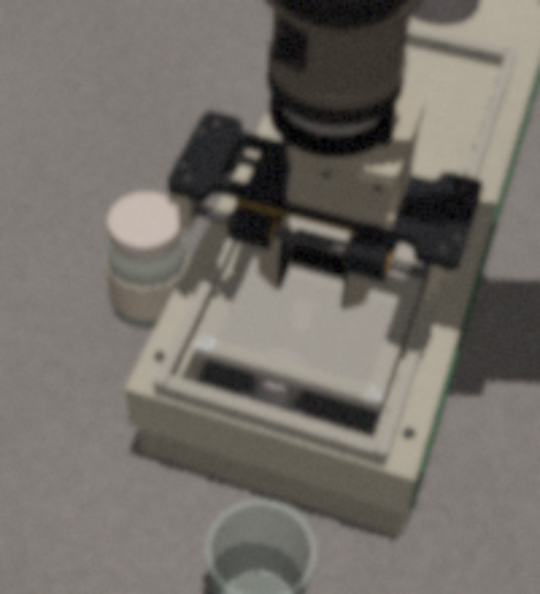

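The fingers are past the handle and still closing. I'll let them close, then push.

```bash
python3 -m inch '[[0,0,0,0,0],[0,0,0,0,0],[0,0,0,0,0],[0,0,0,0,0],[0,0,0,0,0],[0,0,0,0,0],[-0.004,0,0,0,0],[-0.008,0,0,0,0]]'
python3 -m inch '[[-0.004,0,0,0,0],[-0.008,0,0,0,0],[-0.015,0,0,0,0],[-0.023,0,0,0,0],[-0.033,0,0,0,0],[-0.043,0,0,0,0],[-0.053,0,0,0,0],[-0.063,0,0,0,0]]'
python3 -m inch '[[-0.01,0,0,0,0],[-0.02,0,0,0,0],[-0.03,0,0,0,0],[-0.04,0,0,0,0],[-0.05,0,0,0,0],[-0.06,0,0,0,0],[-0.07,0,0,0,0],[-0.08,0,0,0,0]]'
```

```text
time: 3.62
tool_pos: [520.5, 121.9, 297.7]
tcp_rot: [3.142, 0.0, 1.514]
contact_force: [0.1, -0.1, -0.3]
grip_width: 0.4
finger_force: 0.0
time: 4.28
tool_pos: [516.9, 57.9, 297.7]
tcp_rot: [3.141, -0.0, 1.513]
contact_force: [1.8, 3.2, -1.2]
grip_width: 0.2
finger_force: 1.3
time: 4.95
tool_pos: [512.3, -21.7, 297.7]
tcp_rot: [3.141, -0.0, 1.514]
contact_force: [1.1, 2.8, -0.9]
grip_width: 0.6
finger_force: 1.4
```

```bash
python3 -m inch '[[-0.006,0,0,0,0],[-0.012,0,0,0,0],[-0.018,0,0,0,0],[-0.022,0,0,0,0],[-0.025,0,0,0,0],[-0.027,0,0,0,0],[-0.029,0,0,0,0],[-0.031,0,0,0,0]]'
python3 -m inch '[[-0.002,0,0,0,0],[-0.004,0,0,0,0],[-0.005,0,0,0,0],[-0.006,0,0,0,0]]'
```

```text
time: 5.62
tool_pos: [510.6, -51.7, 297.8]
tcp_rot: [3.142, -0.0, 1.514]
contact_force: [1.5, 1.2, -0.7]
grip_width: 0.4
finger_force: 1.1
time: 5.95
tool_pos: [510.4, -55.2, 297.8]
tcp_rot: [3.141, -0.006, 1.513]
contact_force: [4.8, 23.2, 2.1]
grip_width: 0.3
finger_force: 11.5
```

The guard is against its open stop (23 N). I'll back off, lift and look at the plungers.

```bash
python3 -m inch '[[0.01,0,-0.005,0,0],[0.025,0,-0.03,0,0],[0.055,0,-0.06,0,0],[0.085,0,-0.09,0,0],[0.11,0,-0.107,0,0],[0.118,0,-0.107,0,0],[0.118,0,-0.107,0,0],[0.118,0,-0.107,0,0]]'
python3 - <<'E'
from h import *
p=capture("wrist"); save(p,"wrist3")
for t,z in dict(guard_handle=138,wide_top=93,square_top=93,narrow_top=93).items():
    print(t,[(round(q["conf"],2),np.round(q["centre"]),np.round(atz(p,q["centre"],z)[:2],1)) for q in tip_of(p,t)[:3]])
    q=trace(p,t)[:1]
    for r in q:
        ys,xs=np.nonzero(r["pixels"]); print("  trace",r["conf"],np.round(r["rect"],1),len(xs), np.round(atz(p,(xs.mean(),ys.mean()),z),1))
E
```

```text
time: 6.62
tool_pos: [516.7, 59.9, 403.8]
tcp_rot: [-3.14, 0.001, 1.515]
contact_force: [-0.9, 0.1, -0.7]
grip_width: 0.4
finger_force: 0.0
guard_handle []
  trace 0.77 [252.2 272.9 148.9 104.4] 1783 [514.   33.9 138. ]
wide_top [(0.82, array([260.,  35.]), array([530.5, 184.1]))]
  trace 0.95 [263.9  38.8  45.   53.4] 1628 [531.5 182.2  93. ]
square_top [(0.67, array([251., 167.]), array([516.8,  76.1]))]
  trace 0.67 [253.1 169.4  32.6  30.7] 763 [517.2  75.4  93. ]
narrow_top [(0.52, array([262., 111.]), array([529.3, 124.3]))]
  trace 0.71 [261.4 108.   17.8  16.5] 268 [529.2 126.6  93. ]
```

View pics/wrist3.png

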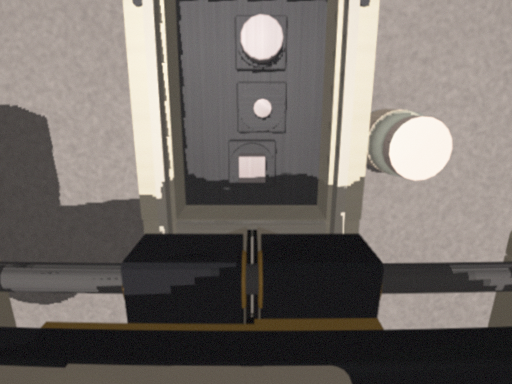

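With the guard open I see the wide plunger top at (262,37), the narrow one at (262,108) and the square one at (252,167). Wide comes first.

```bash
python3 -m inch '[[0.035,0.002,0.02,0,0],[0.07,0.004,0.04,0,0],[0.105,0.0073,0.06,0,0],[0.1237,0.0073,0.085,0,0],[0.1237,0.0073,0.11,0,0],[0.1237,0.0073,0.122,0,0],[0.1237,0.0073,0.128,0,0],[0.1237,0.0073,0.128,0,0]]'
python3 -m inch '[[0,0,0.004,0,0],[0,0,0.007,0,0],[0,0,0.010,0,0],[0,0,0.0125,0,0],[0,0,0.0135,0,0],[0,0,0.0135,0,0],[0,0,0.0135,0,0]]'
```

```text
time: 7.73
tool_pos: [531.1, 183.1, 275.4]
tcp_rot: [-3.139, 0.001, 1.514]
contact_force: [-0.7, 0.0, 0.0]
grip_width: 0.5
finger_force: 0.0
time: 8.32
tool_pos: [531.8, 183.1, 264.2]
tcp_rot: [3.139, -0.0, 1.514]
contact_force: [1.3, -1.0, 5.5]
grip_width: 0.7
finger_force: 2.5
```

```bash
python3 -m inch '[[0,0,0.001,0,0],[0,0,0.002,0,0],[0,0,0.002,0,0],[0,0,0.002,0,0],[0,0,0.002,0,0]]'
python3 -m inch '[[0,0,-0.004,0,0],[0,0,-0.012,0,0],[0,0,-0.03,0,0],[0,0,-0.03,0,0]]'
```

```text
time: 8.73
tool_pos: [531.8, 183.1, 263.8]
tcp_rot: [3.138, -0.0, 1.514]
contact_force: [-2.9, -1.8, 17.4]
grip_width: 0.8
finger_force: 8.5
time: 9.07
tool_pos: [531.9, 183.4, 293.9]
tcp_rot: [3.138, -0.001, 1.514]
contact_force: [1.4, -0.3, 0.3]
grip_width: 0.2
finger_force: 0.0
```

Wide bottomed at 17 N and has been released. Next is the square one.

```bash
python3 -m inch '[[-0.03,-0.002,-0.01,0,0],[-0.065,-0.005,-0.01,0,0],[-0.095,-0.008,-0.005,0,0],[-0.1076,-0.008,0.005,0,0],[-0.1076,-0.008,0.014,0,0],[-0.1076,-0.008,0.018,0,0],[-0.1076,-0.008,0.018,0,0]]'
python3 -m inch '[[0,0,0.004,0,0],[0,0,0.007,0,0],[0,0,0.010,0,0],[0,0,0.0125,0,0],[0,0,0.0145,0,0],[0,0,0.0155,0,0],[0,0,0.0155,0,0],[0,0,0.0155,0,0]]'
```

```text
time: 9.65
tool_pos: [516.9, 76.8, 271.9]
tcp_rot: [-3.139, -0.0, 1.514]
contact_force: [-0.1, 0.4, -0.1]
grip_width: 0.2
finger_force: 0.0
time: 10.32
tool_pos: [517.1, 77.2, 262.7]
tcp_rot: [3.137, -0.001, 1.515]
contact_force: [-14.8, 0.7, 43.1]
grip_width: 0.3
finger_force: 21.6
```

```bash
python3 -m inch '[[0,0,-0.006,0,0],[0,0,-0.014,0,0],[0,0,-0.03,0,0],[0,0,-0.03,0,0],[0,0,-0.03,0,0]]'
python3 -m inch '[[0.02,0.003,0,0,0],[0.04,0.007,0,0,0],[0.05,0.0095,0.004,0,0],[0.05,0.0095,0.01,0,0],[0.05,0.0095,0.012,0,0],[0.05,0.0095,0.012,0,0]]'
```

```text
time: 10.73
tool_pos: [517.5, 76.5, 288.0]
tcp_rot: [3.14, -0.0, 1.514]
contact_force: [-0.9, -0.6, -0.4]
grip_width: 0.4
finger_force: 0.0
time: 11.23
tool_pos: [529.0, 125.1, 274.1]
tcp_rot: [-3.139, 0.001, 1.514]
contact_force: [0.7, 0.0, 0.8]
grip_width: 0.3
finger_force: 0.0
```

```bash
python3 -m inch '[[0,0,0.004,0,0],[0,0,0.007,0,0],[0,0,0.010,0,0],[0,0,0.012,0,0],[0,0,0.013,0,0],[0,0,0.0135,0,0],[0,0,0.0135,0,0],[0,0,0.0135,0,0]]'
```

```text
time: 11.9
tool_pos: [529.5, 125.1, 263.9]
tcp_rot: [3.14, 0.001, 1.514]
contact_force: [-5.2, -2.4, 14.6]
grip_width: 0.4
finger_force: 7.0
```

Narrow is fully down. I'll release it, lift and check from above.

```bash
python3 -m inch '[[0,0,-0.006,0,0],[0,0,-0.014,0,0],[0,0,-0.04,0,0],[-0.02,-0.003,-0.07,0,0],[-0.05,-0.007,-0.1,0,0],[-0.065,-0.0095,-0.13,0,0],[-0.065,-0.0095,-0.14,0,0],[-0.065,-0.0095,-0.14,0,0]]'
python3 - <<'E'
from h import *
p=capture("wrist"); s=capture("side")
a=cv2.resize(p["color"],(512,384)); 
cv2.imwrite("pics/both.png",cv2.cvtColor(np.hstack([p["color"][:260,100:460],s["color"][80:340,150:400]]),cv2.COLOR_RGB2BGR))
for t in("wide_top","square_top","narrow_top"):
    print(t,[(round(q["conf"],2),np.round(atz(p,q["rect"][:2],93)[:2],1)) for q in trace(p,t)[:1]])
E
```

```text
time: 12.57
tool_pos: [516.7, 60.8, 405.3]
tcp_rot: [3.135, -0.001, 1.512]
contact_force: [0.1, 0.4, 0.9]
grip_width: 0.3
finger_force: 0.0
wide_top [(0.76, array([532.6, 181.2]))]
square_top [(0.92, array([518.7,  73.8]))]
narrow_top [(0.61, array([530.5, 126.6]))]
```

View pics/both.png

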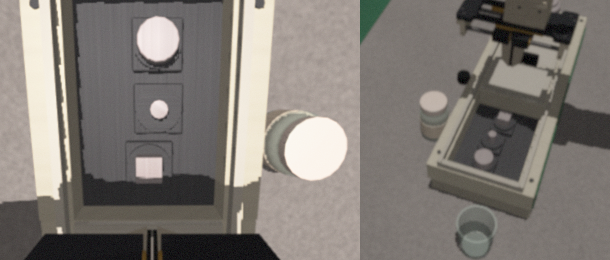

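All three plungers are up, at left (158,40), (158,108) and (148,167), and the side view shows the guard open and the jar and beaker upright. Next I'll go behind the handle.

```bash
python3 -m inch '[[-0.035,0,0,0,0],[-0.07,0,0.01,0,0],[-0.105,0,0.03,0,0],[-0.14,0,0.045,0,0],[-0.163,0,0.06,0,0],[-0.163,0,0.085,0,0],[-0.163,0,0.105,0,0],[-0.163,0,0.107,0,0]]'
python3 -m inch '[[0.004,0,0,0,0],[0.008,0,0,0,0],[0.012,0,0,0,0],[0.017,0,0,0,0],[0.023,0,0,0,0],[0.031,0,0,0,0],[0.041,0,0,0,0],[0.051,0,0,0,0]]'
```

```text
time: 13.48
tool_pos: [505.8, -101.1, 290.5]
tcp_rot: [-3.133, -0.003, 1.513]
contact_force: [-1.0, 0.8, -0.3]
grip_width: 0.1
finger_force: 0.0
time: 14.15
tool_pos: [510.2, -49.6, 295.8]
tcp_rot: [3.14, 0.0, 1.514]
contact_force: [1.0, -2.1, 0.9]
grip_width: 0.5
finger_force: 1.4
```

```bash
python3 -m inch '[[0.01,0,0,0,0],[0.02,0,0,0,0],[0.03,0,0,0,0],[0.04,0,0,0,0],[0.05,0,0,0,0],[0.06,0,0,0,0],[0.07,0,0,0,0],[0.08,0,0,0,0]]'
python3 -m inch '[[0.01,0,0,0,0],[0.02,0,0,0,0],[0.03,0,0,0,0],[0.037,0,0,0,0],[0.043,0,0,0,0],[0.047,0,0,0,0],[0.05,0,0,0,0],[0.052,0,0,0,0]]'
python3 -m inch '[[0.002,0,0,0,0],[0.004,0,0,0,0],[0.006,0,0,0,0],[0.008,0,0,0,0],[0.01,0,0,0,0],[0.012,0,0,0,0],[0.014,0,0,0,0],[0.016,0,0,0,0]]'
```

```text
time: 14.82
tool_pos: [514.6, 30.3, 295.2]
tcp_rot: [-3.141, 0.0, 1.514]
contact_force: [0.9, -2.8, 1.0]
grip_width: 0.8
finger_force: 1.4
time: 15.48
tool_pos: [517.4, 81.5, 295.1]
tcp_rot: [-3.141, 0.0, 1.514]
contact_force: [0.5, -2.5, 0.7]
grip_width: 0.1
finger_force: 1.1
time: 16.15
tool_pos: [518.3, 97.4, 295.2]
tcp_rot: [-3.141, 0.0, 1.514]
contact_force: [-0.9, -2.2, 1.6]
grip_width: 0.5
finger_force: 1.1
```

```bash
python3 -m inch '[[0.0015,0,0,0,0],[0.003,0,0,0,0],[0.0045,0,0,0,0],[0.006,0,0,0,0],[0.0075,0,0,0,0],[0.009,0,0,0,0],[0.0105,0,0,0,0],[0.012,0,0,0,0]]'
python3 -m inch '[[0.001,0,0,0,0],[0.002,0,0,0,0],[0.003,0,0,0,0],[0.004,0,0,0,0],[0.005,0,0,0,0]]'
```

```text
time: 16.82
tool_pos: [519.1, 109.3, 295.1]
tcp_rot: [-3.141, 0.0, 1.514]
contact_force: [-2.2, -1.9, 0.5]
grip_width: 0.4
finger_force: 1.1
time: 17.23
tool_pos: [519.3, 112.8, 295.2]
tcp_rot: [-3.141, 0.004, 1.515]
contact_force: [-3.2, -16.4, 2.9]
grip_width: 0.5
finger_force: 8.3
```

The guard is at the shut stop (16 N), and the travel works out to about 199 mm. I'll back off, lift and verify.

```bash
python3 -m inch '[[-0.004,0,0,0,0],[-0.012,0,0,0,0],[-0.03,0,-0.03,0,0],[-0.05,0,-0.07,0,0],[-0.07,0,-0.1,0,0],[-0.07,0,-0.11,0,0],[-0.07,0,-0.11,0,0],[-0.07,0,-0.11,0,0]]'
python3 - <<'E'
from h import *
p=capture("wrist"); s=capture("side"); c=capture("scene")
for q in (p,s): print([np.round(atz(q,r["centre"],138)[:2],1) for r in tip_of(q,"guard_handle")[:1]])
for t in("jar","mount","beaker"): print(t,[np.round(atz(q,r["centre"],0)[:2]) for q in (c,s) for r in tip_of(q,t)[:1]])
cv2.imwrite("pics/end.png",cv2.resize(cv2.cvtColor(np.hstack([p["color"][:260,100:460],s["color"][80:340,150:400]]),cv2.COLOR_RGB2BGR),None,fx=1.3,fy=1.3))
E
```

```text
time: 17.9
tool_pos: [515.3, 44.4, 405.0]
tcp_rot: [3.141, -0.001, 1.513]
contact_force: [0.1, 0.4, 0.5]
grip_width: 0.6
finger_force: 0.0
[array([518.5, 128.5])]
[]
jar [array([665.,  89.]), array([661.,  90.])]
mount [array([654., -78.]), array([644., -67.])]
beaker [array([505., 314.])]
```

View pics/end.png

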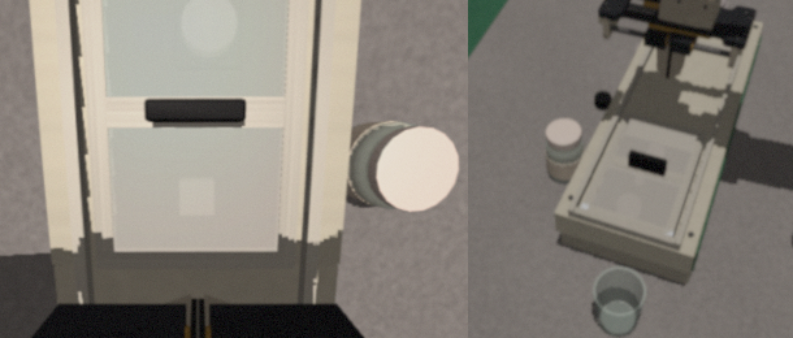

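The guard is fully shut: its handle is at (195,110) left, world y 128.5, and no gap shows in the side view. The jar, mount and beaker are where they were.

```bash
python3 -c "from plant import *; print(close_job())"
```

```text
the job is handed in; nothing more can be done
None
```

The job is done and handed in at about 18 s: the guard was slid fully open, the wide, square and narrow plungers were each pressed fully down and released in that order, and the guard was slid gently shut with nothing around the press disturbed; the firmest push was 43 N, through the fingertips on the square plunger.

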